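# Stage a carrier pack on the tall loading rest

### The arm

A 7-joint arm with a two-finger parallel gripper is mounted at the origin on a cart in front of the work surface, level with it; the furniture and walls round the work are solid. World frame = base frame: x ahead of the robot, y to its left, z up, the work surface at z = 0. Lengths are in m, angles in rad, forces in N, time in s.
With the tool pointing down it reaches from about 0.425 to 0.875 m from the base axis. Payload 4.7 kg.
Tool frame: the origin (TCP) lies on the centre line of the jaws, within the pads' length; the fingertips stand 14 mm ahead of it and the grasp point (between the pads) lies 5 mm behind it; z points along the fingers, y is the direction in which the jaws open and shut (so a half turn about z gives the same grasp; the last joint's range is limited). The gripper opens to 87 mm and grips with 3 to 60 N. Pads are 19 mm wide; open, the fingers measure 117 mm over their backs; the gripper's body (75 mm by 190 mm) begins 51 mm behind the grasp point.
Start: joints at [1.297, 0.321, -0.07, 1.45, 0.023, 1.371, -0.057], TCP at [0.184, -0.623, 0.237] pointing down, gripper open.
Joint ranges: [-2.86, 2.86], [-0.3, 2.09], [-1.38, 1.24], [0.06, 2.45], [-1.56, 4.7], [0.09, 2.05], [-2.69, 2.69]. Speed limits (rad/s): [2.57, 2.57, 3.14, 3.14, 3.14, 3.14, 3.14].

### API

Orientations are given as a rotation vector (axis times angle).
In Python, from bench import ctrl gives the robot as it stands. The module is installed in compiled form; this text tells all that it offers.
- The arm moves only by the tool step_arm, never from a script. Its argument "plan" is a list of rows, each a list of 3 entries, a list of its own where there are three numbers: the turn, a rotation vector about the tool's x, y, z in rad, then the shift along the tool's x, y, z in m, then the closure in counts, from 0 (fully open) to 255 (shut). In form: [[[rx, ry, rz], [x, y, z], hand], ...]. A call has exactly 10 rows; each row is the pose to reach, as a shift and turn from the pose commanded when the call began, along the tool's axes at that moment; what a row does not reach only later rows make up. A row lasts 1/8 s, in which the tool goes at most 62.5 mm and 10.7 degrees, less where a joint would pass 70% of its speed; a pose out of reach is approached as far as the arm can. A call with a gripper value outside its range is refused whole. The fingers move at their own pace and stop on an object; "squeeze" is the grip in N (left out, the last holds). Time passes only in rows, so rows that repeat a pose let the fingers close, or fill a call up. It gives the time, the measured TCP pose, the force and the opening at its end, in the units of the state.
- ctrl.get_state(): the state, without advancing time (a new reading comes with each control period).
- ctrl.get_image(name): name is "side" or "top"; returns the picture (480x640x3 uint8, red, green, blue); there is no depth.
- ctrl.calibration(name): a dict with "fov_y" (degrees; the focal length in pixels is half the picture's height over the tangent of half this angle, whatever the lens; pixels are square), "cx", "cy" (the principal point, pixels), "rvec" (rotation vector, rad) and "tvec" (3), from world to camera coordinates, as OpenCV has them. Camera axes: x right, y down, z forward; pixel columns grow to the right and rows downward; lengths in m; the calibration is good to about 2 mm. A picture is of the moment at which its call begins. calibration takes no time and is no camera call.
- ctrl.close_job(): hands the job in, once; it reports no verdict.
Trained networks look in the newest picture that a camera, given by its name, has taken for a name from the list of things; names that differ only in an ending like _2 or _b are one class to them, and where a whole thing is asked for, a point or a joint stands for the part that bears it (a point fixed in the world has none). Each returns a list of dicts, best first, with "score" (0 to 1); they miss things now and then, are a little off and sometimes report something else, mostly with a low value. They report only what shows in the picture. A call takes as long as a camera call. They do not tell look-alikes from the thing itself.
- ctrl.cut_out(camera, label): "pixels" (480x640 bool, what is visible of it) and "rect" ([left, top, width, height] in pixels, round what is visible of it).
The state is a dict: "time": time; "joint_positions": joint angles; "qd": joint speeds; "joint_torque": joint torques, N m; "position": TCP position; "tool_rot": TCP orientation; "ft_force": force on the tool from outside, world axes, zero at the start; "torque": the same for the moment, N m; "grip_width": opening from 0.0 (shut) to 1.0 (fully open).
Only numpy, scipy, OpenCV 4.12 (cv2) and the standard library are available. Lean on these libraries where they do the work, as an engineer would, in place of code of your own. Each camera call takes 0.05 s, during which the arm holds its last target.

### The job

Pick up the short black pack of plastic carriers and set it on the taller of the two narrow loading rests, so that it sits upright and centred on the bar, lengthwise along it. Set it down rather than dropping it, let go, and leave the long black strip bundle and the heap of green board panels where they are.

Things in the scene. Friction and masses are not known exactly. Their poses are not given: they have to be found in the camera images.
- carrier: the short black pack of plastic carriers, a block 52 mm wide (its x), 120 mm long (its y), 50 mm high (its z), about 0.2 kg, standing loose on the bench; origin at the centre of its underside; can be gripped across the 52 mm width from above
- tall_rest_top (a point): centre of the top face of the tall loading rest, 110 mm above the bench. The rest is fixed to the bench: a flat aluminium bar with a black rubber strip on it, 40 mm wide (x) and 140 mm long (y), 15 mm thick, on two posts over a dark foot plate 70 x 150 x 8 mm. Axes turn with the rest: y along the bar, x across it, z up. The pack is 12 mm wider than the bar, so it overhangs about 6 mm on each side
- low_rest_top (a point): the same point on the low loading rest, which is alike but only 60 mm high; not to be used. The two rests may stand either way round
- long_strips: the long black taped strip bundle, 45 mm wide (x), 255 mm long (y), 52 mm high, loose on the bench; origin at the centre of its underside; a bystander
- panels: a heap of small green and grey board panels, 60 mm wide (x), 134 mm long (y), 57 mm high, loose on the bench as one piece; origin at the centre of its underside; a bystander. Carrier pack, strip bundle and panels stand in a row across the front of the bench in any order
There are look-alikes about, which are no part of the job. Leave any orange or purple look-alike of the carrier alone.

How it is judged:
By the outcome, as a careful person would: the job done as asked, in the order asked, and still so for the second after the job is handed in, with the robot touching nothing.
It also fails if it takes over 38 s, if anything falls off the work surface, if the arm or the gripper's body presses on something with over 40 N, if the wrist force passes 120 N, or if a joint passes its speed limit or range.

## Working session

There is one attempt and no reset: what is moved stays moved. The work goes in short steps, Python scripts to look and compute and a tool call to move; the robot and the scene stay as the last step left them, time stands still between calls to the robot, and variables do not carry over. Pictures are saved under pics/ and viewed, and the job is handed in when it is done.

Besides the shell and the picture viewer there is one more tool, called after "Emit:" by a JSON object that holds its "method" and its "body". step_arm: Moves the arm, as the interface text tells. Its arguments: {"type":"object","properties":{"plan":{"type":"array"},"squeeze":{"type":"number"}},"required":["plan"]}

```bash
mkdir -p pics
python3 - <<'E'
from bench import ctrl
import cv2
s=ctrl.get_state()
for k,v in s.items(): print(k,v)
for n in("top","side"):
    im=ctrl.get_image(n); cv2.imwrite(f"pics/{n}0.png",im[:,:,::-1]); print(n,ctrl.calibration(n))
    for l in("carrier","tall_rest_top","low_rest_top","long_strips","panels"):
        try:
            for d in ctrl.cut_out(n,l): print(l,round(d["score"],2),d["rect"])
        except Exception as e: print(l,e)
E
```

```text
time 0.0
joint_positions [ 1.29711899  0.32183019 -0.0700783   1.45168019  0.02260847  1.37081921
 -0.05689496]
qd [-7.58716080e-05  2.69792601e-04  1.20514644e-03  6.52033074e-04
  9.87593948e-05 -8.12274526e-04 -1.33790275e-03]
joint_torque [-2.54729284e-04 -4.91292894e+01 -4.03714003e-01 -3.12526739e+01
 -6.37530070e-02  4.39265231e-02  1.81574464e-04]
position [ 0.18427744 -0.62277003  0.23545418]
tool_rot [-3.10722870e+00 -4.50255983e-01  6.09592929e-04]
ft_force [-0.17554601 -0.73450431 -0.19971695]
torque [-0.02597441 -0.00092606  0.01601885]
grip_width 1.0003050138718057
top {'fov_y': 48.7550287535226, 'cx': 319.14536820458017, 'cy': 254.23974605307757, 'rvec': array([ 2.217159  , -2.16876517,  0.04995854]), 'tvec': array([-0.10825846,  0.53438582,  1.36650341])}
carrier 0.83 [382.7, 215.1, 48.3, 39.0]
carrier 0.73 [465.2, 255.8, 55.3, 26.9]
carrier 0.7 [359.6, 279.0, 47.1, 21.5]
tall_rest_top 0.64 [306.4, 210.8, 57.6, 27.8]
low_rest_top 0.93 [188.2, 205.0, 59.5, 35.0]
long_strips 0.68 [117.0, 273.3, 102.2, 37.0]
panels 0.71 [257.7, 277.6, 49.4, 28.4]
side {'fov_y': 46.70879190093311, 'cx': 312.79175404960023, 'cy': 247.88265803418116, 'rvec': array([ 0.23108707, -2.68346046,  1.47123058]), 'tvec': array([0.49247785, 0.21707945, 1.15785253])}
carrier 0.72 [326.0, 185.1, 22.3, 33.4]
carrier 0.7 [278.8, 219.7, 37.9, 35.4]
carrier 0.7 [257.4, 229.1, 34.2, 75.5]
carrier 0.59 [330.7, 228.7, 28.5, 47.3]
tall_rest_top 0.78 [258.7, 229.6, 34.8, 75.7]
low_rest_top 0.82 [204.6, 327.6, 61.9, 74.3]
long_strips 0.95 [305.3, 364.4, 35.6, 114.5]
panels 0.96 [317.8, 288.2, 33.9, 56.9]
```

View pics/top0.png

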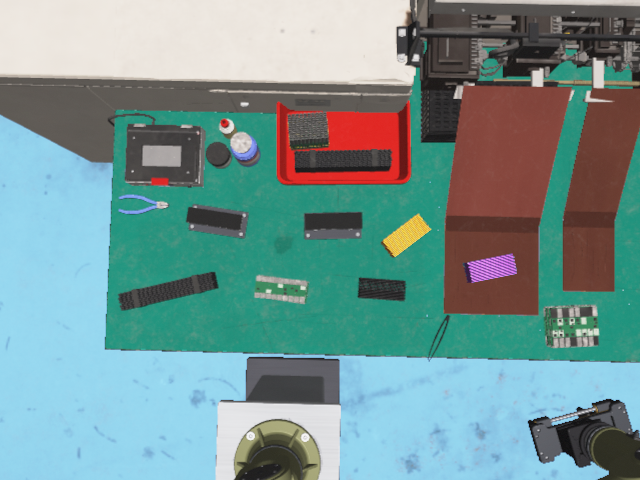

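View pics/side0.png

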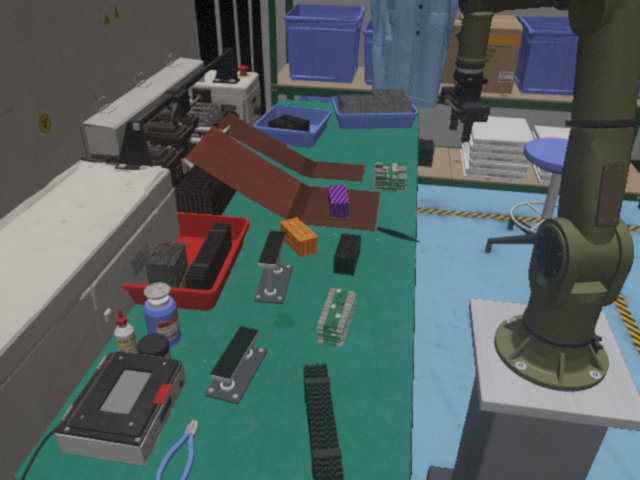

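Run:
```python
import cv2
a=cv2.imread("pics/top0.png")[190:330,100:540]
cv2.imwrite("pics/top0c.png",cv2.resize(a,None,fx=1.8,fy=1.8,interpolation=cv2.INTER_CUBIC))
a=cv2.imread("pics/side0.png")[170:490,190:390]
cv2.imwrite("pics/side0c.png",cv2.resize(a,None,fx=1.85,fy=1.85,interpolation=cv2.INTER_CUBIC))
```

```text
(no output)
```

View pics/top0c.png

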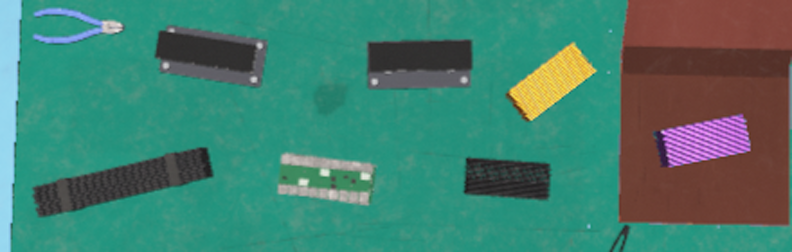

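View pics/side0c.png

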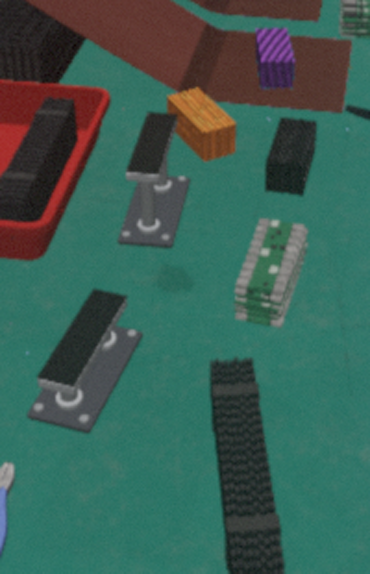

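The black packs I could confuse are:
- the free pack: top (382,289), side (347,254)
- the orange look-alike: top (407,235)
- the purple look-alike: top (491,268)
- the black packs in the red bin: top (308,130) and (343,160)

The free black pack on the bench matches the description. The tall rest looks like the one at top (333,225), side (270,248). The low one is at top (216,221). Next I'll measure them.

```bash
cat > h.py <<'E'
import numpy as np,cv2
from scipy.optimize import minimize
from bench import ctrl
def proj(n,P):
    c=ctrl.calibration(n); f=240/np.tan(np.radians(c["fov_y"])/2)
    K=np.array([[f,0,c["cx"]],[0,f,c["cy"]],[0,0,1]])
    return cv2.projectPoints(np.asarray(P,float),c["rvec"],c["tvec"],K,None)[0][:,0]
def unproj(n,uv,z):
    c=ctrl.calibration(n); f=240/np.tan(np.radians(c["fov_y"])/2)
    R=cv2.Rodrigues(c["rvec"])[0]; C=-R.T@c["tvec"]
    d=R.T@np.array([(uv[0]-c["cx"])/f,(uv[1]-c["cy"])/f,1]); return C+d*(z-C[2])/d[2]
def box(x,y,a,w,l,z0,z1):
    p=[[sx*w/2,sy*l/2,z] for z in(z0,z1) for sx in(-1,1) for sy in(-1,1)]
    p=np.array(p);c,s=np.cos(a),np.sin(a)
    return np.c_[x+c*p[:,0]-s*p[:,1],y+s*p[:,0]+c*p[:,1],p[:,2]]
S=8
def fill(n,P,shape=(480,640),off=(0,0)):
    h=cv2.convexHull(proj(n,P).astype(np.float32))[:,0]
    m=np.zeros(shape,np.uint8)
    cv2.fillConvexPoly(m,np.round((h+0.5-off)*S*16).astype(np.int32),1,shift=4); return m
def fit(masks,x0,w,l,z0,z1):
    # masks: dict cam->float mask ; fit silhouettes at S x supersampling
    D={}
    for n,m in masks.items():
        ys,xs=np.where(m); a,b=max(xs.min()-12,0),max(ys.min()-12,0)
        c=m[b:ys.max()+12,a:xs.max()+12].astype(np.uint8)
        D[n]=(cv2.resize(c,None,fx=S,fy=S,interpolation=cv2.INTER_NEAREST),(a,b))
    def cost(p):
        t=0
        for n,(m,o) in D.items():
            q=fill(n,box(p[0],p[1],p[2],w,l,z0,z1),m.shape,np.array(o)); t+=(q!=m).sum()/(q|m).sum()
        return t
    x0=np.array(x0,float)
    for sc in(.02,.006):
        r=minimize(cost,x0,method="Nelder-Mead",options=dict(initial_simplex=[x0,x0+[sc,0,0],x0+[0,sc,0],x0+[0,0,8*sc]],xatol=1e-4,fatol=1e-5)); x0=r.x
    return r.x,r.fun
E
python3 - <<'E'
from h import *
I={n:cv2.imread(f"pics/{n}0.png") for n in("top","side")}
def dark(n,r,thr,sat=None):
    g=I[n].max(2); m=np.zeros(g.shape,np.uint8); x0,y0,x1,y1=r
    m[y0:y1,x0:x1]=g[y0:y1,x0:x1]<thr
    k,lab,st,_=cv2.connectedComponentsWithStats(m); j=1+st[1:,4].argmax(); print(n,r,st[j]); 
    return cv2.morphologyEx((lab==j).astype(np.uint8),cv2.MORPH_CLOSE,np.ones((5,5)))
for r in((306,225),(380,289)): print(I["top"][r[1],r[0]], unproj("top",r,0.05))
# carrier
mt=dark("top",(352,272,414,308),90); ms=dark("side",(328,228,366,280),62)
x=unproj("top",(382,289),.05)
for M in({"top":mt},{"side":ms},{"top":mt,"side":ms}):
    print("carrier",fit(M,[x[0],x[1],1.5],.052,.12,0,.05))
# rests
for name,rt,z,uv in(("T",(300,205,368,242),.11,(333,224)),("L",(182,200,250,242),.06,(215,218)) ):
    m=dark("top",rt,50); x=unproj("top",uv,z)
    for zz in(.06,.11): print(name,zz,fit({"top":m},[x[0],x[1],1.5],.04,.14,zz-.003,zz))
    cv2.imwrite(f"pics/m{name}.png",m*255)
M=cv2.cvtColor(np.zeros_like(mt),cv2.COLOR_GRAY2BGR)
E
```

```text
[49 49 50] [ 0.60849619 -0.06157624  0.05      ]
[49 51 41] [ 0.45025196 -0.25230123  0.05      ]
top (352, 272, 414, 308) [358 278  48  23 931]
side (328, 228, 366, 280) [334 234  27  41 847]
carrier (array([ 0.484535  , -0.27487973,  1.58682272]), np.float64(0.6341481694292816))
carrier (array([ 0.48895506, -0.23727107,  1.47079106]), np.float64(0.5051003038747178))
carrier (array([ 0.48682391, -0.23546831,  1.52043371]), np.float64(1.142232310825031))
top (300, 205, 368, 242) [305 213  56  16 569]
T 0.06 (array([ 0.62106737, -0.12922017,  0.04370377]), np.float64(0.12397071474972347))
T 0.11 (array([ 0.61657099, -0.12856829,  0.04060835]), np.float64(0.187367735634055))
top (182, 200, 250, 242) [188 208  54  21 518]
L 0.06 (array([0.62026382, 0.17199678, 3.00030929]), np.float64(0.21036397285626157))
L 0.11 (array([0.66839663, 0.16467251, 1.46817472]), np.float64(0.7677841505775911))
```

Run:
```python
from h import *
I={n:cv2.imread(f"pics/{n}0.png") for n in("top","side")}
def dark(n,r,thr):
    g=I[n].max(2); m=np.zeros(g.shape,np.uint8); x0,y0,x1,y1=r
    m[y0:y1,x0:x1]=g[y0:y1,x0:x1]<thr
    k,lab,st,_=cv2.connectedComponentsWithStats(m); j=1+st[1:,4].argmax(); print(n,thr,st[j]); 
    return cv2.morphologyEx((lab==j).astype(np.uint8),cv2.MORPH_CLOSE,np.ones((5,5)))
x=unproj("top",(382,289),.05)
O={n:cv2.resize(I[n],None,fx=4,fy=4,interpolation=cv2.INTER_CUBIC) for n in I}
def draw(n,P,c):
    h=cv2.convexHull(((proj(n,P)+.5)*4).astype(np.float32)).astype(np.int32); cv2.polylines(O[n],[h],True,c,1)
for tt,ts in((75,55),(90,62),(100,68)):
  mt=dark("top",(352,272,414,308),tt); ms=dark("side",(328,228,366,280),ts)
  for M in({"top":mt},{"side":ms},{"top":mt,"side":ms}):
    p,c=fit(M,[x[0],x[1],0.],.052,.12,0,.05); print("carrier",p.round(4),round(c,3))
for n in O: draw(n,box(*p,.052,.12,0,.05),(0,0,255))
R={}
for name,rt,z,uv in(("T",(300,205,368,242),.11,(333,224)),("L",(182,200,250,242),.06,(215,218)) ):
  for th in(55,62):
    m=dark("top",rt,th); x=unproj("top",uv,z)
    for zz in(.06,.11):
        p,c=fit({"top":m},[x[0],x[1],0.],.04,.14,zz-.003,zz); print(name,zz,p.round(4),round(c,3))
        if zz==z: R[name]=p
  p=R[name]
  for n in O:
    draw(n,box(*p,.04,.14,z-.002,z),(0,0,255)); draw(n,box(*p,.07,.15,0,.008),(0,255,255))
a=O["top"][780:1240,720:1700]; cv2.imwrite("pics/ot.png",cv2.resize(a,(798,375)))
cv2.imwrite("pics/os.png",O["side"][900:1430,980:1480])
np.save("T.npy",R["T"])
```

```text
top 75 [358 278  47  22 892]
side 55 [334 234  26  41 803]
carrier [ 0.4515 -0.2555 -0.0442] 0.112
carrier [ 0.4554 -0.2654 -0.0134] 0.124
carrier [ 0.4526 -0.2549 -0.0376] 0.27
top 90 [358 278  48  23 931]
side 62 [334 234  27  41 847]
carrier [ 0.4511 -0.2562 -0.0495] 0.082Traceback (most recent call last):
  File "<stdin>", line 15, in <module>
  File "h.py", line 35, in fit
    r=minimize(cost,x0,method="Nelder-Mead",options=dict(initial_simplex=[x0,x0+[sc,0,0],x0+[0,sc,0],x0+[0,0,8*sc]],xatol=1e-4,fatol=1e-5)); x0=r.x
    res = _minimize_neldermead(fun, x0, args, callback, bounds=bounds,
                               **options)
    fxcc = func(xcc)
    fx = function(np.copy(x), *(wrapper_args + args))
  File "h.py", line 31, in cost
    q=fill(n,box(p[0],p[1],p[2],w,l,z0,z1),m.shape,np.array(o)); t+=(q!=m).sum()/(q|m).sum()
  File "h.py", line 18, in fill
    h=cv2.convexHull(proj(n,P).astype(np.float32))[:,0]
                     ~~~~^^^^^
  File "h.py", line 5, in proj
    c=ctrl.calibration(n); f=240/np.tan(np.radians(c["fov_y"])/2)
ValueError: time passes only in moves, steps and waits
```

```bash
python3 - <<'E'
from bench import ctrl
import pickle
pickle.dump({n:ctrl.calibration(n) for n in("top","side")},open("cal.pkl","wb")); print(ctrl.get_state()["time"])
E
sed -i 's/ctrl.calibration(n)/CAL[n]/; s/^from bench import ctrl/import pickle; CAL=pickle.load(open("cal.pkl","rb"))/' h.py
cat > m.py <<'E'
from h import *
I={n:cv2.imread(f"pics/{n}0.png") for n in("top","side")}
def dark(n,r,thr):
    g=I[n].max(2); m=np.zeros(g.shape,np.uint8); x0,y0,x1,y1=r
    m[y0:y1,x0:x1]=g[y0:y1,x0:x1]<thr
    k,lab,st,_=cv2.connectedComponentsWithStats(m); j=1+st[1:,4].argmax(); print(n,thr,st[j]); 
    return cv2.morphologyEx((lab==j).astype(np.uint8),cv2.MORPH_CLOSE,np.ones((5,5)))
x=unproj("top",(382,289),.05)
O={n:cv2.resize(I[n],None,fx=4,fy=4,interpolation=cv2.INTER_CUBIC) for n in I}
def draw(n,P,c):
    h=cv2.convexHull(((proj(n,P)+.5)*4).astype(np.float32)).astype(np.int32); cv2.polylines(O[n],[h],True,c,1)
for tt,ts in((90,62),(100,68)):
  mt=dark("top",(352,272,414,308),tt); ms=dark("side",(328,228,366,280),ts)
  for M in({"top":mt},{"side":ms},{"top":mt,"side":ms}):
    p,c=fit(M,[x[0],x[1],0.],.052,.12,0,.05); print("carrier",p.round(4),round(c,3))
for n in O: draw(n,box(*p,.052,.12,0,.05),(0,0,255))
R={}
for name,rt,z,uv in(("T",(300,205,368,242),.11,(333,224)),("L",(182,200,250,242),.06,(215,218)) ):
  for th in(55,62):
    m=dark("top",rt,th); x=unproj("top",uv,z)
    for zz in(.06,.11):
        p,c=fit({"top":m},[x[0],x[1],0.],.04,.14,zz-.003,zz); print(name,zz,p.round(4),round(c,3))
        if zz==z: R[name]=p
  p=R[name]
  for n in O:
    draw(n,box(*p,.04,.14,z-.002,z),(0,0,255)); draw(n,box(*p,.07,.15,0,.008),(0,255,255))
a=O["top"][780:1240,720:1700]; cv2.imwrite("pics/ot.png",cv2.resize(a,(798,375)))
cv2.imwrite("pics/os.png",O["side"][900:1430,980:1480])
np.save("T.npy",R["T"])
E
python3 m.py
```

```text
0.6
top 90 [358 278  48  23 931]
side 62 [334 234  27  41 847]
carrier [ 0.4511 -0.2562 -0.0495] 0.082
carrier [ 0.4549 -0.2633 -0.0158] 0.101
carrier [ 0.4523 -0.2566 -0.0453] 0.235
top 100 [358 277  48  24 947]
side 68 [334 234  27  41 860]
carrier [ 0.4508 -0.2561 -0.0516] 0.067
carrier [ 0.4547 -0.2634 -0.0238] 0.093
carrier [ 0.4519 -0.2559 -0.0489] 0.219
top 55 [305 213  56  16 814]
T 0.06 [ 0.6205 -0.1291  0.0376] 0.088
T 0.11 [ 0.6149 -0.1264  0.0271] 0.152
top 62 [305 213  57  17 866]
T 0.06 [ 0.62   -0.1292  0.0493] 0.062
T 0.11 [ 0.6142 -0.128   0.0437] 0.092
top 55 [187 208  55  21 748]
L 0.06 [ 0.6203  0.1736 -0.1501] 0.154
L 0.11 [ 0.6152  0.1633 -0.1448] 0.216
top 62 [187 208  55  22 789]
L 0.06 [ 0.6199  0.1727 -0.1348] 0.103
L 0.11 [ 0.6147  0.1649 -0.1283] 0.169
```

View pics/ot.png

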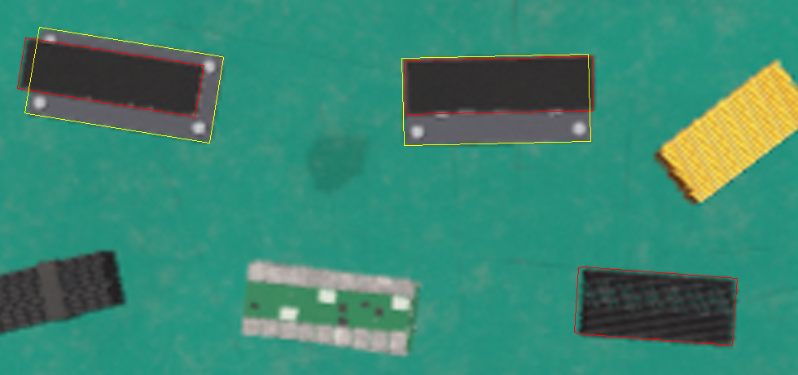

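View pics/os.png

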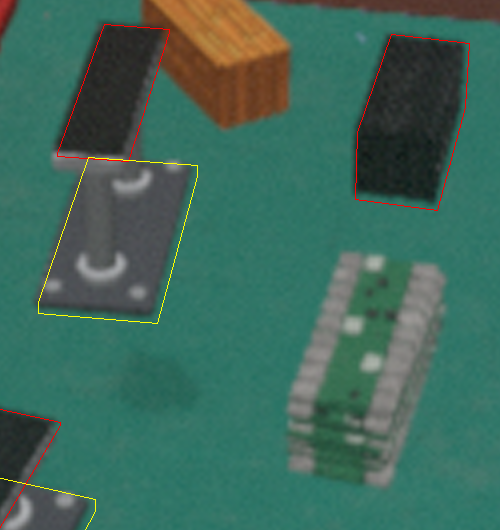

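```bash
cat > m2.py <<'E'
from h import *
import sys
I={n:cv2.imread(f"pics/{n}0.png").astype(float) for n in("top","side")}
def alpha(n,r):
    x0,y0,x1,y1=r; a=I[n][y0:y1,x0:x1]; d=a[:,:,1]-a[:,:,2]
    bg=np.percentile(d,85); return np.clip(1-d/bg,0,1)
def soft(n,Ps,r):
    x0,y0,x1,y1=r; m=np.zeros(((y1-y0)*S,(x1-x0)*S),np.uint8)
    for P in Ps: m|=fill(n,P,m.shape,np.array([x0,y0]))
    q=cv2.resize(m.astype(np.float32),(x1-x0,y1-y0),interpolation=cv2.INTER_AREA)
    return cv2.GaussianBlur(q,(0,0),.6)
def sfit(regs,parts,x0):
    A={n:alpha(n,r) for n,r in regs.items()}
    cost=lambda p:sum(((soft(n,[box(*p,*q) for q in parts],r)-A[n])**2).sum()/A[n].sum() for n,r in regs.items())
    x0=np.array(x0,float)
    for sc in(.01,.004):
        r=minimize(cost,x0,method="Nelder-Mead",options=dict(initial_simplex=[x0,x0+[sc,0,0],x0+[0,sc,0],x0+[0,0,8*sc]],xatol=1e-4,fatol=1e-6)); x0=r.x
    return r.x.round(4),round(r.fun,4)
if __name__=="__main__":
    C=[(.052,.12,0,.05)]
    rt,rs=(348,266,418,312),(322,226,372,284)
    for g in({"top":rt},{"side":rs},{"top":rt,"side":rs}): print("C",sfit(g,C,[.452,-.256,-.045]))
    T=[(.04,.14,.095,.11),(.07,.15,0,.008)]
    rt,rs=(298,202,370,246),(246,224,300,312)
    print("T",sfit({"top":rt},T,[.615,-.128,.04])); print("T bar",sfit({"top":rt},T[:1],[.615,-.128,.04]))
    print("Tfoot side",sfit({"side":(246,263,300,312)},T,[.615,-.128,.04]))
    print("T low?",sfit({"top":rt},[(.04,.14,.045,.06),T[1]],[.615,-.128,.04]))
E
python3 m2.py
```

```text
C (array([ 0.4508, -0.2568, -0.0504]), np.float64(0.0309))
C (array([ 0.4545, -0.2606, -0.0294]), np.float64(0.1737))
C (array([ 0.4522, -0.2581, -0.036 ]), np.float64(0.2469))
T (array([ 0.6144, -0.1287,  0.0425]), np.float64(0.0065))
T bar (array([ 0.6094, -0.128 ,  0.0871]), np.float64(0.2951))
Tfoot side (array([ 0.6188, -0.1328,  0.0506]), np.float64(0.0141))
T low? (array([ 0.6144, -0.1295,  0.0415]), np.float64(0.0089))
```

```bash
cat > g.py <<'E'
import sys,numpy as np
from scipy.spatial.transform import Rotation as Ro
from bench import ctrl
# args x y z yaw(rad of tool y axis); shift/turn from measured pose
x,y,z,a=map(float,sys.argv[1:5]); s=ctrl.get_state()
R=Ro.from_rotvec(s["tool_rot"])
ty=np.array([np.cos(a),np.sin(a),0]); tz=np.array([0,0,-1.]); G=Ro.from_matrix(np.c_[np.cross(ty,tz),ty,tz])
print("t",s["time"],"pos",s["position"].round(4),"turn",(R.inv()*G).as_rotvec().round(4),"shift",R.inv().apply(np.array([x,y,z])-s["position"]).round(4),"F",s["ft_force"].round(2),"w",s["grip_width"],"q",s["joint_positions"].round(2))
E
python3 g.py .4525 -.2585 .15 -.045
```

```text
t 0.6 pos [ 0.1845 -0.6233  0.2366] turn [ 1.000e-04  1.000e-04 -1.238e+00] shift [ 0.3605 -0.2738  0.0866] F [-0.29 -1.18  0.96] w 0.9993003311379058 q [ 1.3   0.32 -0.07  1.45  0.02  1.37 -0.06]
```

Emit:
{"method": "step_arm", "body": {"plan": [[[0, 0, -0.15], [0.04, -0.03, 0], 0], [[0, 0, -0.3], [0.08, -0.06, 0], 0], [[0, 0, -0.45], [0.12, -0.09, 0], 0], [[0, 0, -0.6], [0.165, -0.125, 0], 0], [[0, 0, -0.76], [0.21, -0.16, 0.01], 0], [[0, 0, -0.92], [0.255, -0.195, 0.02], 0], [[0, 0, -1.08], [0.3, -0.23, 0.03], 0], [[0, 0, -1.238], [0.34, -0.258, 0.04], 0], [[0, 0, -1.238], [0.36, -0.274, 0.05], 0], [[0, 0, -1.238], [0.36, -0.274, 0.05], 0]]}}

```text
time: 1.85
position: [0.4527, -0.256, 0.1861]
tool_rot: [-2.265, -2.175, -0.0]
ft_force: [-0.7, -1.8, -0.3]
grip_width: 0.998
```

```bash
python3 g.py .4525 -.2585 .025 -.045
python3 - <<'E'
from bench import ctrl
import cv2
for n in("top","side"):
    im=ctrl.get_image(n)[:,:,::-1]; cv2.imwrite(f"pics/{n}1.png",im)
    c=im[200:340,300:480] if n=="top" else im[130:310,240:440]
    cv2.imwrite(f"pics/{n}1c.png",cv2.resize(c,None,fx=3,fy=3,interpolation=cv2.INTER_CUBIC))
E
```

```text
t 1.85 pos [ 0.4527 -0.256   0.1861] turn [-0.0006 -0.001   0.0047] shift [-0.0027 -0.      0.1611] F [-0.69 -1.83 -0.34] w 0.9975664938203103 q [ 0.93  0.11 -0.49  1.82  0.05  1.23  0.38]
```

View pics/top1c.png

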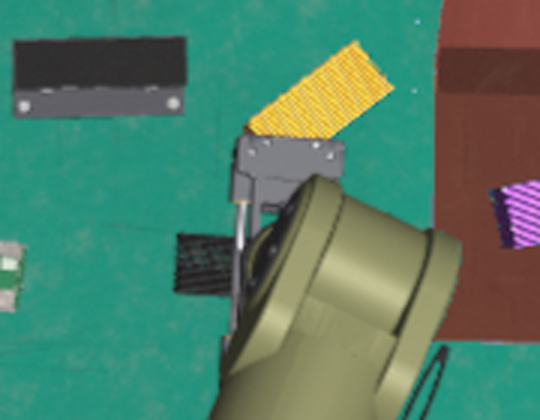

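View pics/side1c.png

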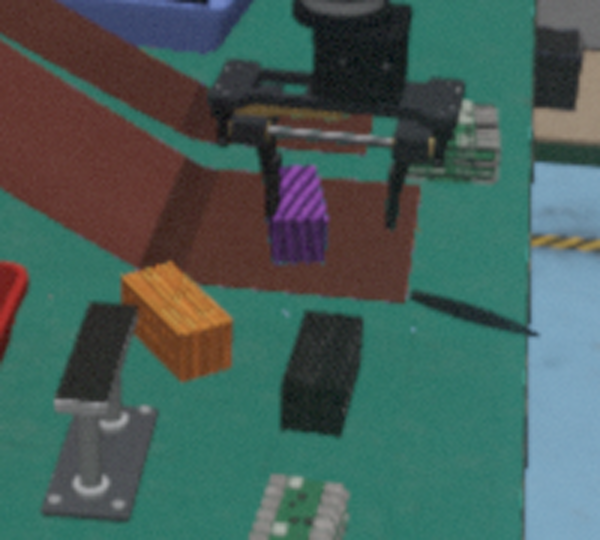

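The crop shows the free black pack at top (372–376, 288) and side (348,253), under the gripper, with clear room on both sides. Going down.

Emit:
{"method": "step_arm", "body": {"plan": [[[0, 0, 0], [-0.0025, 0, 0.02], 0], [[0, 0, 0], [-0.0025, 0, 0.045], 0], [[0, 0, 0], [-0.0025, 0, 0.07], 0], [[0, 0, 0], [-0.0025, 0, 0.095], 0], [[0, 0, 0], [-0.0025, 0, 0.115], 0], [[0, 0, 0], [-0.0025, 0, 0.132], 0], [[0, 0, 0], [-0.0025, 0, 0.146], 0], [[0, 0, 0], [-0.0025, 0, 0.156], 0], [[0, 0, 0], [-0.0025, 0, 0.161], 0], [[0, 0, 0], [-0.0025, 0, 0.161], 0]]}}

```text
time: 3.2
position: [0.4518, -0.2608, 0.0255]
tool_rot: [-2.271, -2.171, 0.0]
ft_force: [-0.1, -0.3, 1.1]
grip_width: 1.003
```

```bash
python3 g.py .4525 -.2585 .025 -.045
python3 - <<'E'
from bench import ctrl
import cv2
for n in("side",):
    im=ctrl.get_image(n)[:,:,::-1]; cv2.imwrite(f"pics/{n}2.png",im)
    c=im[150:310,260:440]
    cv2.imwrite(f"pics/{n}2c.png",cv2.resize(c,None,fx=3.5,fy=3.5,interpolation=cv2.INTER_CUBIC))
E
```

```text
t 3.2 pos [ 0.4518 -0.2608  0.0255] turn [-0.0002 -0.      0.0002] shift [0.0024 0.0006 0.0005] F [-0.11 -0.34  1.06] w 1.0027657487113608 q [ 0.89  0.3  -0.47  1.97  0.17  0.91  0.29]
```

View pics/side2c.png

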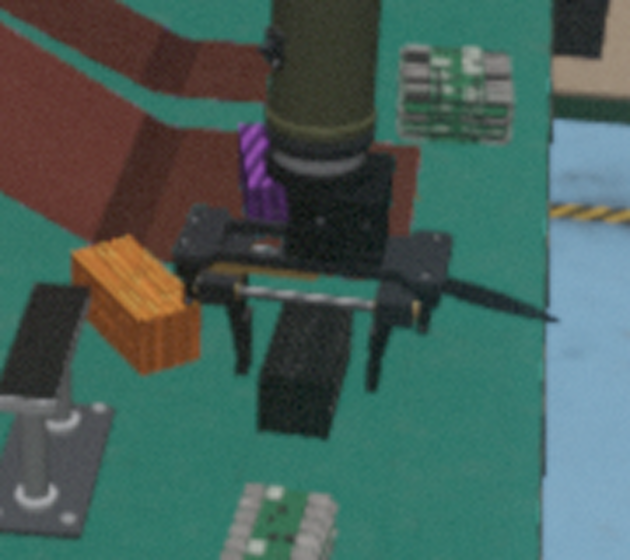

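Side view: the fingers straddle the pack at about (345,250) with gaps on both sides. Closing.

Emit:
{"method": "step_arm", "body": {"plan": [[[0, 0, 0], [0.0, 0, 0], 60], [[0, 0, 0], [0.0, 0, 0], 80], [[0, 0, 0], [0, 0, 0], 100], [[0, 0, 0], [0, 0, 0], 120], [[0, 0, 0], [0, 0, 0], 150], [[0, 0, 0], [0, 0, 0], 255], [[0, 0, 0], [0, 0, 0], 255], [[0, 0, 0], [0, 0, 0], 255], [[0, 0, 0], [0, 0, 0], 255], [[0, 0, 0], [0, 0, 0], 255]], "squeeze": 20}}

```text
time: 4.5
position: [0.4519, -0.2609, 0.0256]
tool_rot: [2.271, 2.171, 0.0]
ft_force: [0.5, 0.7, 0.5]
grip_width: 0.595
```

```bash
python3 g.py .4525 -.2585 .2 -.045
```

```text
t 4.5 pos [ 0.4519 -0.2609  0.0256] turn [0.0001 0.0001 0.0001] shift [ 0.0024  0.0005 -0.1744] F [0.51 0.73 0.48] w 0.5953574895346785 q [ 0.89  0.3  -0.47  1.97  0.17  0.91  0.29]
```

The opening reads 0.595 × 87 = 51.8 mm, so the pack is held. Lifting.

Emit:
{"method": "step_arm", "body": {"plan": [[[0, 0, 0], [0.0, 0, -0.005], 255], [[0, 0, 0], [0.0, 0, -0.015], 255], [[0, 0, 0], [0, 0, -0.035], 255], [[0, 0, 0], [0, 0, -0.06], 255], [[0, 0, 0], [0, 0, -0.085], 255], [[0, 0, 0], [0, 0, -0.11], 255], [[0, 0, 0], [0, 0, -0.135], 255], [[0, 0, 0], [0, 0, -0.155], 255], [[0, 0, 0], [0, 0, -0.165], 255], [[0, 0, 0], [0, 0, -0.165], 255]]}}

```text
time: 5.75
position: [0.452, -0.261, 0.1911]
tool_rot: [2.27, 2.17, 0.0]
ft_force: [0.2, 0.1, -2.4]
grip_width: 0.591
```

```bash
python3 g.py .6165 -.1305 .19 .044
```

```text
t 5.75 pos [ 0.452  -0.261   0.1911] turn [ 0.0009  0.0009 -0.089 ] shift [0.1377 0.1585 0.0012] F [ 0.18  0.08 -2.38] w 0.5911485031307177 q [ 0.94  0.1  -0.49  1.81  0.05  1.24  0.39]
```

Emit:
{"method": "step_arm", "body": {"plan": [[[0, 0, 0], [0.008, 0.009, 0], 255], [[0, 0, -0.01], [0.025, 0.029, 0], 255], [[0, 0, -0.02], [0.045, 0.052, 0], 255], [[0, 0, -0.04], [0.066, 0.076, 0], 255], [[0, 0, -0.06], [0.088, 0.1, 0], 255], [[0, 0, -0.075], [0.109, 0.125, 0], 255], [[0, 0, -0.085], [0.126, 0.145, 0], 255], [[0, 0, -0.089], [0.135, 0.156, 0], 255], [[0, 0, -0.089], [0.1375, 0.1585, 0], 255], [[0, 0, -0.089], [0.1375, 0.1585, 0], 255]]}}

```text
time: 7.0
position: [0.6158, -0.1312, 0.1901]
tool_rot: [-2.172, -2.269, 0.002]
ft_force: [-0.8, 0.2, -2.4]
grip_width: 0.596
```

```bash
python3 g.py .6165 -.1305 .135 .044
python3 - <<'E'
from bench import ctrl
import cv2
for n in("top","side"):
    im=ctrl.get_image(n)[:,:,::-1]; cv2.imwrite(f"pics/{n}3.png",im)
    c=im[180:320,260:440] if n=="top" else im[150:320,200:360]
    cv2.imwrite(f"pics/{n}3c.png",cv2.resize(c,None,fx=3.5,fy=3.5,interpolation=cv2.INTER_CUBIC))
E
```

```text
t 7.0 pos [ 0.6158 -0.1312  0.1901] turn [-0.0011  0.0003 -0.0006] shift [0.0007 0.0008 0.0551] F [-0.82  0.24 -2.41] w 0.5963122630796718 q [ 0.64  0.36 -0.6   1.55  0.21  1.3   0.06]
```

View pics/top3c.png

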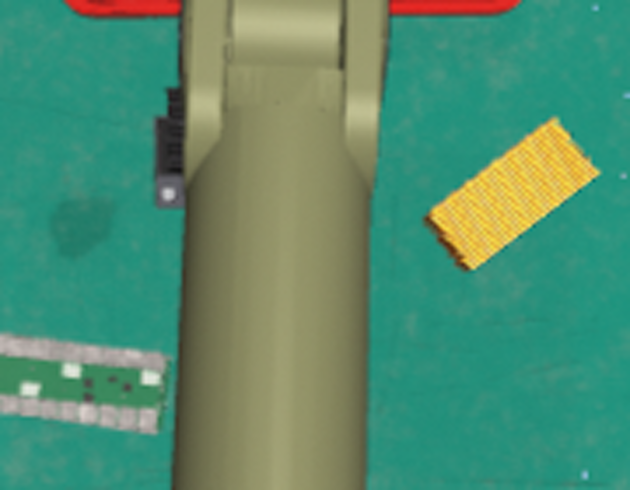

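View pics/side3c.png

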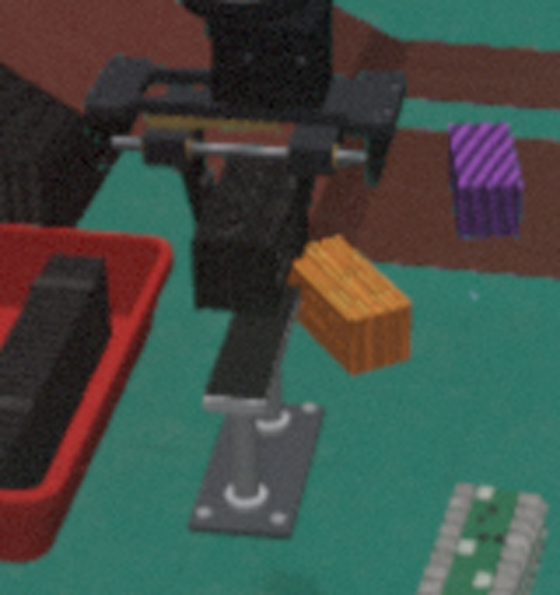

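Run:
```python
from h import *
im=cv2.imread("pics/side3.png"); F=6; x0,y0,x1,y1=235,200,300,300
o=cv2.resize(im[y0:y1,x0:x1],None,fx=F,fy=F,interpolation=cv2.INTER_CUBIC); o=np.clip(o.astype(float)*1.8,0,255).astype(np.uint8); raw=o.copy()
E=[(0,1),(2,3),(0,2),(1,3),(4,5),(6,7),(4,6),(5,7),(0,4),(1,5),(2,6),(3,7)]
def draw(P,c):
    q=((proj("side",P)+.5-[x0,y0])*F).astype(int)
    for a,b in E: cv2.line(o,tuple(map(int,q[a])),tuple(map(int,q[b])),c,1)
a=.044; c,s=np.cos(a),np.sin(a)
draw(box(.6158,-.1312+.0015,a,.052,.12,.1646,.2146),(0,0,255))
draw(box(.6188,-.1328,.045,.04,.14,.095,.11),(0,255,255))
cv2.imwrite("pics/o3.png",np.hstack([raw,o]))
```

```text
(no output)
```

View pics/o3.png

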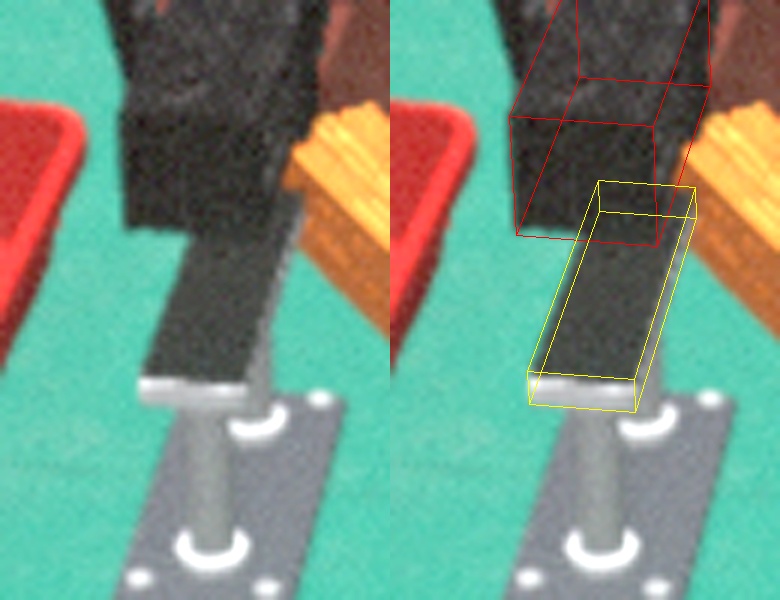

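Side view: the pack's lower front corner is at about (256,238) and the bar's front end at (258–276, 263). The cameras disagree by 2–4 mm across the bar, so I'll go close above it and compare pack and bar directly.

Emit:
{"method": "step_arm", "body": {"plan": [[[0, 0, 0], [0.0, 0.0005, 0.004], 255], [[0, 0, 0], [0.0, 0.001, 0.012], 255], [[0, 0, 0], [0, 0.001, 0.02], 255], [[0, 0, 0], [0, 0.001, 0.028], 255], [[0, 0, 0], [0, 0.001, 0.035], 255], [[0, 0, 0], [0, 0.001, 0.041], 255], [[0, 0, 0], [0, 0.001, 0.045], 255], [[0, 0, 0], [0, 0.001, 0.047], 255], [[0, 0, 0], [0, 0.001, 0.047], 255], [[0, 0, 0], [0, 0.001, 0.047], 255]]}}

```text
time: 8.35
position: [0.6175, -0.1306, 0.1438]
tool_rot: [2.172, 2.269, 0.0]
ft_force: [0.2, 0.0, -2.3]
grip_width: 0.598
```

```bash
python3 g.py .6165 -.1305 .135 .044
cat > ov.py <<'E'
from h import *
import sys
from bench import ctrl
k=sys.argv[1]; n="side"
cv2.imwrite(f"pics/{n}{k}.png",ctrl.get_image(n)[:,:,::-1]); s=ctrl.get_state(); px,py,pz=s["position"]; print(s["position"])
im=cv2.imread(f"pics/side{k}.png"); F=7; x0,y0,x1,y1=240,205,297,285
o=cv2.resize(im[y0:y1,x0:x1],None,fx=F,fy=F,interpolation=cv2.INTER_CUBIC); o=np.clip(o.astype(float)*2.2,0,255).astype(np.uint8); raw=o.copy()
E=[(0,1),(2,3),(0,2),(1,3),(4,5),(6,7),(4,6),(5,7),(0,4),(1,5),(2,6),(3,7)]
def draw(P,c):
    q=((proj("side",P)+.5-[x0,y0])*F).astype(int)
    for a,b in E: cv2.line(o,tuple(map(int,q[a])),tuple(map(int,q[b])),c,1)
z=pz-.0256
draw(box(px,py+.0015,.044,.052,.12,z,z+.05),(0,0,255))
draw(box(.6188,-.1328,.045,.04,.14,.095,.11),(0,255,255))
cv2.imwrite(f"pics/o{k}.png",np.hstack([raw,o]))
E
python3 ov.py 4
```

```text
t 8.35 pos [ 0.6175 -0.1306  0.1438] turn [ 0.0005  0.0003 -0.    ] shift [ 0.0002 -0.001   0.0088] F [ 0.2   0.05 -2.33] w 0.5975577845285495 q [ 0.63  0.4  -0.59  1.6   0.23  1.21  0.04]
[ 0.61749773 -0.13061599  0.14383569]
```

View pics/o4.png

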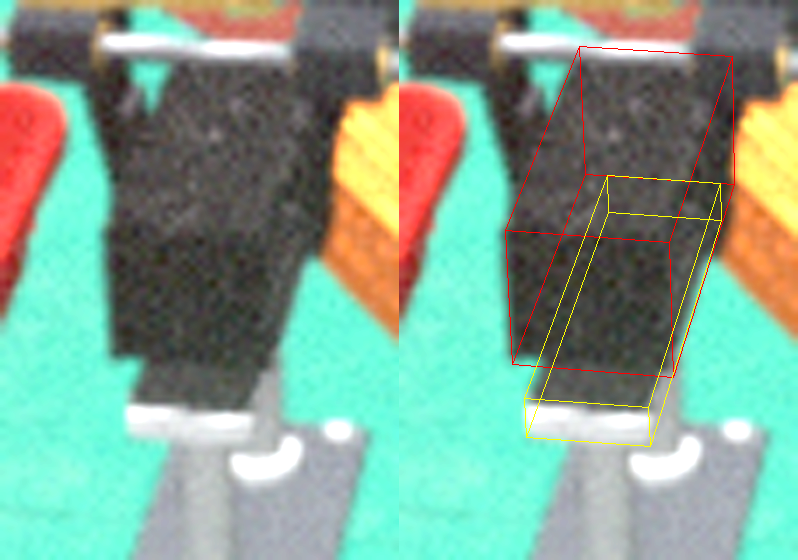

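Run:
```python
from h import *
im=cv2.imread("pics/side4.png"); F=16
for k,(x0,y0,x1,y1) in enumerate([(252,240,284,270)]):
    o=cv2.resize(im[y0:y1,x0:x1],None,fx=F,fy=F,interpolation=cv2.INTER_LANCZOS4); o=np.clip((o.astype(float)-20)*2.5,0,255).astype(np.uint8)
    for i in range(0,x1-x0,4): cv2.line(o,(i*F,0),(i*F,5),(0,0,255),1); cv2.putText(o,str(x0+i),(i*F,16),0,.4,(0,0,255))
    for i in range(0,y1-y0,4): cv2.line(o,(0,i*F),(5,i*F),(0,0,255),1); cv2.putText(o,str(y0+i),(5,i*F+5),0,.4,(0,0,255))
    cv2.imwrite("pics/z4.png",o)
P=np.array([.617,-.19,.11]); p=proj("side",[P,P+[.01,0,0],P+[0,.01,0],P+[0,0,.01]]); print(p[0],p[1:]-p[0])
```

```text
[278.21964102 232.97775458] [[-4.05016351 -0.38573711]
 [-0.90969346  2.11722055]
 [-0.10321899 -3.56883349]]
```

View pics/z4.png

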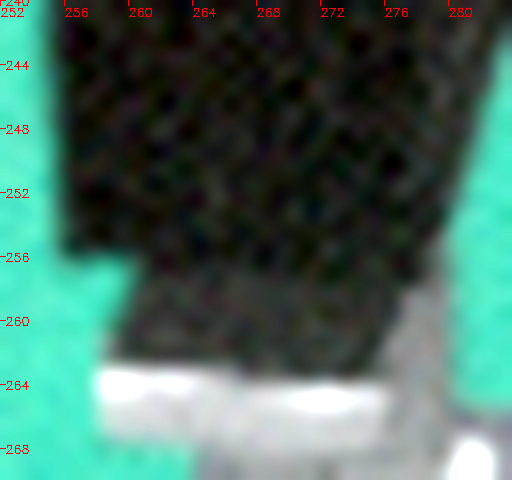

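Run:
```python
from h import *
def u(q,z): return unproj("side",np.array(q)-.5,z)
d=np.array([-np.sin(.044),np.cos(.044),0])
for z in(.1182,.1165): 
    c=(u((255.9,256.05),z)+u((277.9,257.8),z))/2; print("car",z,c.round(4),(c-.06*d).round(4))
for z in(.11,.108):
    b=(u((258.06,262.9),z)+u((276.25,264.06),z))/2; print("bar",z,b.round(4),(b-.07*d).round(4))
for q,z in(((255.9,256.05),.1182),((277.9,257.8),.1182),((258.06,262.9),.11),((276.25,264.06),.11)): print(u(q,z).round(4))
```

```text
car 0.1182 [ 0.6177 -0.073   0.1182] [ 0.6203 -0.133   0.1182]
car 0.1165 [ 0.6184 -0.0755  0.1165] [ 0.621  -0.1355  0.1165]
bar 0.11 [ 0.6141 -0.0595  0.11  ] [ 0.6172 -0.1295  0.11  ]
bar 0.108 [ 0.6149 -0.0624  0.108 ] [ 0.618  -0.1323  0.108 ]
[ 0.6426 -0.0721  0.1182]
[ 0.5928 -0.074   0.1182]
[ 0.6345 -0.0582  0.11  ]
[ 0.5938 -0.0609  0.11  ]
```

The pack sits about 2.5 mm too far in +x relative to the bar. I'll correct that while lowering to just above contact.

Emit:
{"method": "step_arm", "body": {"plan": [[[0, 0, 0], [0, -0.001, 0], 255], [[0, 0, 0], [0, -0.0025, 0], 255], [[0, 0, 0], [0, -0.0025, 0.001], 255], [[0, 0, 0], [0, -0.0025, 0.002], 255], [[0, 0, 0], [0, -0.0025, 0.003], 255], [[0, 0, 0], [0, -0.0025, 0.004], 255], [[0, 0, 0], [0, -0.0025, 0.005], 255], [[0, 0, 0], [0, -0.0025, 0.006], 255], [[0, 0, 0], [0, -0.0025, 0.0065], 255], [[0, 0, 0], [0, -0.0025, 0.0065], 255]]}}

```text
time: 9.65
position: [0.6148, -0.1307, 0.137]
tool_rot: [2.172, 2.27, -0.0]
ft_force: [-0.4, 0.1, -1.7]
grip_width: 0.594
```

```bash
python3 g.py .615 -.1315 .1355 .044
cat > zz.py <<'E'
import cv2,sys,numpy as np
from bench import ctrl
k=sys.argv[1]; im=ctrl.get_image("side")[:,:,::-1].copy(); cv2.imwrite(f"pics/side{k}.png",im)
F=16;x0,y0,x1,y1=250,234,286,271
o=cv2.resize(im[y0:y1,x0:x1],None,fx=F,fy=F,interpolation=cv2.INTER_LANCZOS4); o=np.clip((o.astype(float)-20)*2.5,0,255).astype(np.uint8)
for i in range(0,x1-x0,4): cv2.line(o,(i*F,0),(i*F,5),(0,0,255),1); cv2.putText(o,str(x0+i),(i*F,16),0,.4,(0,0,255))
for i in range(0,y1-y0,4): cv2.line(o,(0,i*F),(5,i*F),(0,0,255),1); cv2.putText(o,str(y0+i),(5,i*F+5),0,.4,(0,0,255))
cv2.imwrite(f"pics/z{k}.png",o)
E
python3 zz.py 5
```

```text
t 9.65 pos [ 0.6148 -0.1307  0.137 ] turn [-0.  0.  0.] shift [-0.0008  0.0002  0.0015] F [-0.35  0.15 -1.7 ] w 0.594234530795315 q [ 0.63  0.4  -0.59  1.61  0.23  1.2   0.04]
```

View pics/z5.png

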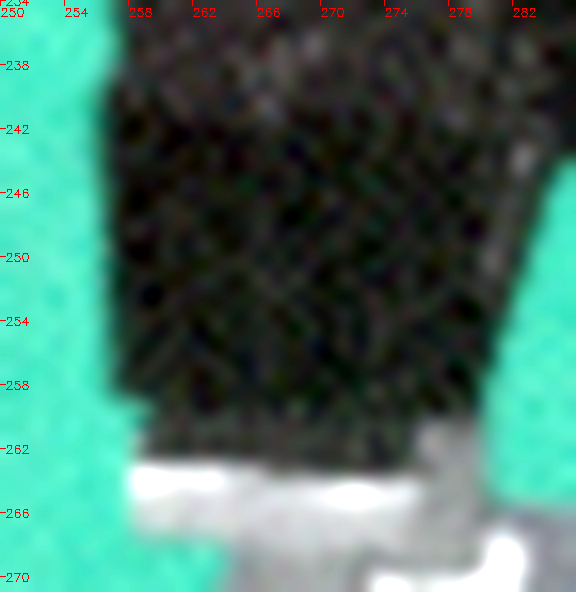

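Run:
```python
from h import *
def u(q,z): return unproj("side",np.array(q)-.5,z)
d=np.array([-np.sin(.044),np.cos(.044),0])
for z in(.1114,.110):
    L,R=u((257.2,258.5),z),u((279.9,260.1),z); c=(L+R)/2; print("car",z,L.round(4),R.round(4),(c-.06*d).round(4))
L,R=u((258.0,262.75),.11),u((276.4,263.7),.11); b=(L+R)/2; print("bar",L.round(4),R.round(4),(b-.07*d).round(4))
```

```text
car 0.1114 [ 0.6402 -0.0729  0.1114] [ 0.5888 -0.0757  0.1114] [ 0.6171 -0.1342  0.1114]
car 0.11 [ 0.6408 -0.0749  0.11  ] [ 0.5893 -0.0777  0.11  ] [ 0.6176 -0.1363  0.11  ]
bar [ 0.6348 -0.0587  0.11  ] [ 0.5938 -0.0623  0.11  ] [ 0.6174 -0.1305  0.11  ]
```

Taking the rubber strip's ~3 mm thickness into account, pack and bar now agree to about 1 mm in both directions. The y figure from the initial measurements also agrees. Lowering to contact.

Emit:
{"method": "step_arm", "body": {"plan": [[[0, 0, 0], [0, 0, 0.0003], 255], [[0, 0, 0], [0, 0, 0.0006], 255], [[0, 0, 0], [0, 0, 0.0009], 255], [[0, 0, 0], [0, 0, 0.0012], 255], [[0, 0, 0], [0, 0, 0.0015], 255], [[0, 0, 0], [0, 0, 0.0015], 255], [[0, 0, 0], [0, 0, 0.0015], 255], [[0, 0, 0], [0, 0, 0.0015], 255], [[0, 0, 0], [0, 0, 0.0015], 255], [[0, 0, 0], [0, 0, 0.0015], 255]]}}

```text
time: 10.95
position: [0.6148, -0.1307, 0.1357]
tool_rot: [2.172, 2.27, -0.0]
ft_force: [-2.0, -0.2, 0.9]
grip_width: 0.595
```

The vertical force changed from −2.3 to +0.9 N, so the pack is resting on the bar. Opening slowly.

Emit:
{"method": "step_arm", "body": {"plan": [[[0, 0, 0], [0, 0, 0], 100], [[0, 0, 0], [0, 0, 0], 95], [[0, 0, 0], [0, 0, 0], 90], [[0, 0, 0], [0, 0, 0], 80], [[0, 0, 0], [0, 0, 0], 60], [[0, 0, 0], [0, 0, 0], 40], [[0, 0, 0], [0, 0, 0], 20], [[0, 0, 0], [0, 0, 0], 0], [[0, 0, 0], [0, 0, 0], 0], [[0, 0, 0], [0, 0, 0], 0]], "squeeze": 5}}

```text
time: 12.2
position: [0.6148, -0.1307, 0.1355]
tool_rot: [2.172, 2.27, -0.0]
ft_force: [-0.1, -0.1, -0.2]
grip_width: 0.994
```

```bash
python3 g.py .615 -.1315 .1355 .044; python3 zz.py 6
```

```text
t 12.2 pos [ 0.6148 -0.1307  0.1355] turn [-0.      0.0001 -0.    ] shift [-0.0008  0.0002  0.    ] F [-0.13 -0.07 -0.21] w 0.9944207815708398 q [ 0.63  0.4  -0.59  1.61  0.23  1.2   0.04]
```

View pics/side6.png

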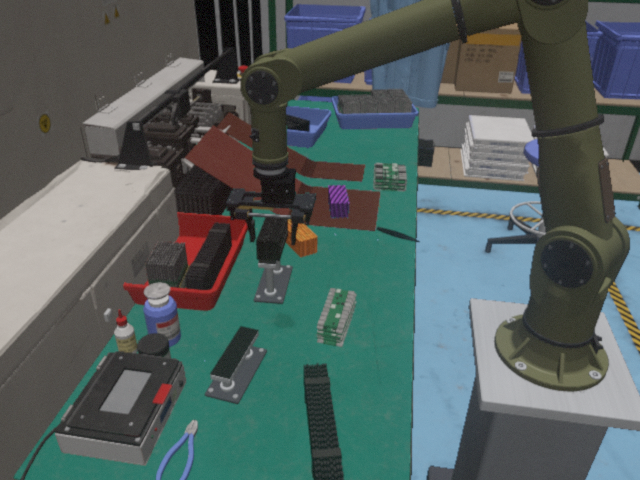

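The pack stands on the tall rest at (272,240) with the fingers open and clear of it. Next I'll retreat straight up, then back off to the side so the top camera can see.

Emit:
{"method": "step_arm", "body": {"plan": [[[0, 0, 0], [0, 0, -0.005], 0], [[0, 0, 0], [0, 0, -0.015], 0], [[0, 0, 0], [0, 0, -0.03], 0], [[0, 0, 0], [0, 0, -0.05], 0], [[0, 0, 0], [0, 0, -0.075], 0], [[0, 0, 0], [0, 0, -0.1], 0], [[0, 0, 0], [0, 0, -0.12], 0], [[0, 0, 0], [0, 0, -0.135], 0], [[0, 0, 0], [0, 0, -0.14], 0], [[0, 0, 0], [0, 0, -0.14], 0]]}}

```text
time: 13.5
position: [0.6147, -0.1307, 0.2753]
tool_rot: [-2.172, -2.27, 0.0]
ft_force: [-0.4, -0.2, -0.7]
grip_width: 0.999
```

Emit:
{"method": "step_arm", "body": {"plan": [[[0, 0, 0], [-0.02, -0.01, 0], 0], [[0, 0, 0], [-0.06, -0.03, 0], 0], [[0, 0, 0], [-0.1, -0.05, 0], 0], [[0, 0, 0], [-0.14, -0.07, 0], 0], [[0, 0, 0], [-0.18, -0.09, 0], 0], [[0, 0, 0], [-0.22, -0.11, 0], 0], [[0, 0, 0], [-0.25, -0.125, 0], 0], [[0, 0, 0], [-0.27, -0.135, 0], 0], [[0, 0, 0], [-0.28, -0.14, 0], 0], [[0, 0, 0], [-0.28, -0.14, 0], 0]]}}

```text
time: 14.75
position: [0.4874, -0.4164, 0.2752]
tool_rot: [-2.172, -2.269, -0.001]
ft_force: [-0.6, 0.2, -0.0]
grip_width: 0.999
```

```bash
python3 zz.py 7
python3 - <<'E'
from bench import ctrl
import cv2
im=ctrl.get_image("top")[:,:,::-1]; cv2.imwrite("pics/top7.png",im); print(ctrl.get_state()["position"],ctrl.get_state()["time"])
E
```

```text
[ 0.48837852 -0.41491215  0.27558814] 14.85
```

View pics/top7.png

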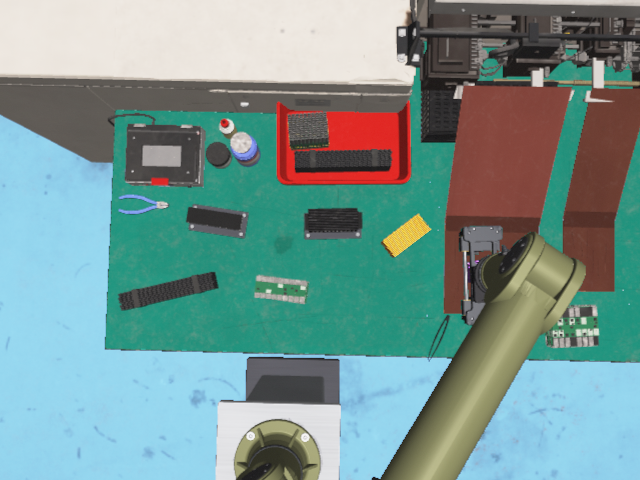

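View pics/z7.png

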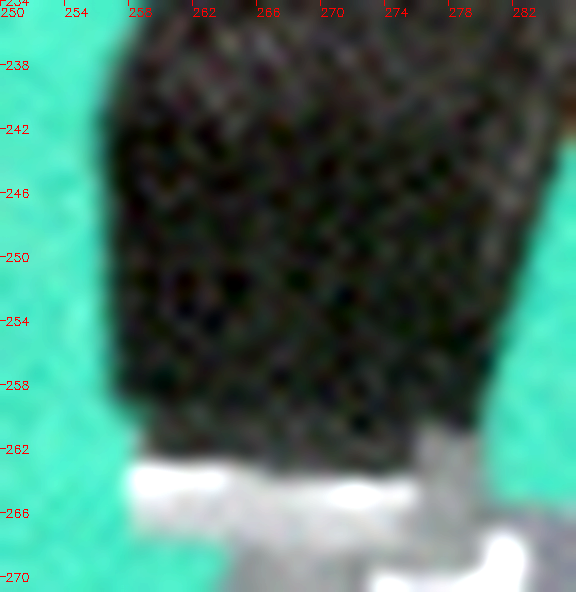

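Now an unobstructed fit of the pack on the bar from the top camera.

Run:
```python
import m2
from h import *
im=cv2.imread("pics/top7.png"); m2.I["top"]=im.astype(float)
F=[(.04,.14,.095,.11),(.07,.15,0,.008)]
rt=(298,198,370,246); A=m2.alpha("top",rt)
T=(.6144,-.1287,.0425); fixed=[box(*T,*q) for q in F]
cost=lambda p:((m2.soft("top",fixed+[box(*p,.052,.12,.11,.16)],rt)-A)**2).sum()
# silhouette mostly constrains x edges; dark mask for ends
g=im.max(2); mk=np.zeros(g.shape,np.uint8); x0,y0,x1,y1=rt; mk[y0:y1,x0:x1]=g[y0:y1,x0:x1]<60
k,l,st,_=cv2.connectedComponentsWithStats(mk); print(st[1:])
x=np.array(T); r=minimize(cost,x,method="Nelder-Mead",options=dict(initial_simplex=[x,x+[.006,0,0],x+[0,.006,0],x+[0,0,.05]])); print(r.x.round(4),r.fun)
o=cv2.resize(im[y0:y1,x0:x1],None,fx=10,fy=10,interpolation=cv2.INTER_CUBIC); o=np.clip(o*1.8,0,255).astype(np.uint8)
for P,c in((fixed[0][4:],(0,255,255)),(box(*T,.052,.12,.11,.16)[4:],(0,0,255))):
    h=cv2.convexHull(((proj("top",P)+.5-[x0,y0])*10).astype(np.float32)).astype(np.int32); cv2.polylines(o,[h],True,c,1)
cv2.imwrite("pics/f7.png",o)
```

```text
[[ 305  209   57   24 1143]]
[ 0.6124 -0.126   0.0441] 14.119789563777633
```

View pics/f7.png

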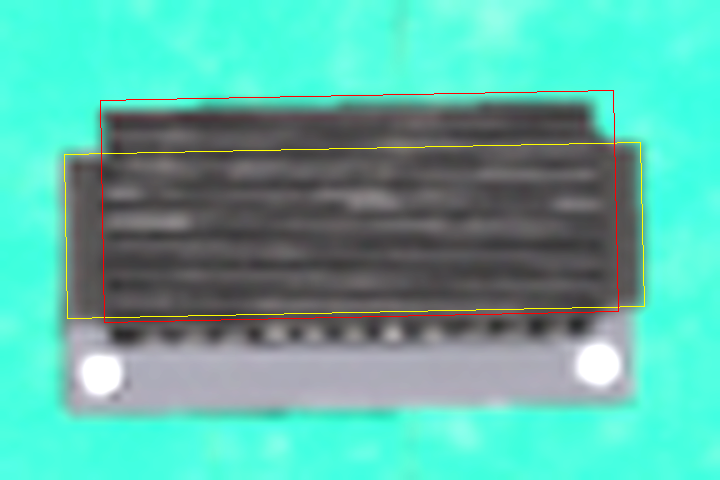

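The fit puts the pack within about 2–3 mm of the bar centre: −2 mm in x, +2.7 mm in y and 0.002 rad in yaw. It sits upright with an overhang on both sides. The strips at (168,290) and panels at (281,289) haven't moved. Handing in.

Run:
```python
from bench import ctrl
print(ctrl.close_job(), ctrl.get_state()["time"])
```

```text
the job is handed in; nothing more can be done
the job is handed in; nothing more can be done
```

The short black pack of carriers is on the tall rest, upright and lengthwise along the bar. I set it down onto the bar, opened the gripper, and moved the arm clear before handing in at about 14.9 s.

**Forces:** The vertical wrist force changed by about 3 N at set-down. Between moves I saw nothing near the limits.

**Centring:** The last top-camera fit put the pack about 2 mm off across the bar and 2.7 mm off along it, with its turn matching the bar to about 0.002 rad. The side camera, checked at close range, put it within about 0.5 mm across. Along the bar it read 3–4 mm off, or about 1 mm after allowing for the rubber strip's thickness.

**Camera disagreement:** The two cameras differed by 2–4 mm in absolute position, so I trusted the direct view of the pack against the bar. The top-camera fit also left a residual, because the pack looks slightly smaller than its stated box.

**Other objects:** In the last top picture the strip bundle, panels, low rest and orange look-alike were unmoved. The arm hid the purple look-alike in that picture, but the gripper never went low near it.

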